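# Tip the grinding balls out of the mill pot

### The job

Empty the six grinding balls out of the steel mill pot: lift the top tray off the pile and stand it flat on the bench under the front of the pot, then hold the crank by its loose grip sleeve and wind the pot over until every ball has run into the tray. Then, again by the sleeve, wind the pot back upright and let go. Leave the other two trays, the jars and the pot's lid where they are.

Things in the scene. Friction and masses are not known exactly. Their poses are not given: they have to be found in the camera images.
- trunnion (a point): centre of the fixed tilting stand, on the horizontal axis the pot swings about, 165 mm above the bench. Site axes = the stand's: -x is the side the pot pours to (roughly towards the robot), y along the swing axis, z up. Blue base plate (14 mm) and uprights begin 12 mm in front of the swing axis; forward of that the bench is clear. Grey gearbox: see crank_axis.
- pot_mouth (a point): centre of the mouth of the steel pot, 60 mm above the swing axis when upright; swings with the pot. The pot is an open cylinder, 106 mm outside diameter, 110 mm tall, wall 5 mm; upright, its underside is 115 mm and its rim 225 mm above the bench. As it swings its lip comes no lower than 85 mm and its rear edge rises to 246 mm.
- landing (a point): point on the bench 100 mm straight in front of the swing axis (stand's -x, axes as trunnion), the middle of the area where the balls come down: they drop off the lip 30 to 55 mm in front of the swing axis and, wound over steadily, come down 50 to 125 mm in front of it. A tray centred here reaches in under the pot's front.
- pot (a joint): tilt of the pot, rad: 0 = upright, grows as it tips forward; 1.57 = lying level. The balls begin to run out near level and all are out by about 1.9; the stop is at 2.1. Upright at the start. Driven only through the gearbox: one fifth of crank. It stays wherever the crank is left.
- crank (a joint): angle the crank has been turned, rad, positive counter-clockwise seen from above; 0 = pot upright, as at the start. The arm is clamped on its shaft at any angle, so read where the sleeve stands. Counter-clockwise tips the pot forward, five crank turns to one pot turn (tilt 1.95 = crank 9.75); clockwise brings it back. Range -1.2 to 10.7. Takes about 3 N at the sleeve.
- crank_axis (a point): point on the vertical axis the crank turns about, level with the middle of the sleeve (280 mm above the bench); 35 mm forward of trunnion and 145 mm to its -y side. The crank stands on the grey gearbox, which fills y = -117 to -177 mm, reaches 56 mm forward of the swing axis and 40 mm behind, and lies 120 to 220 mm above the bench.
- sleeve_mid (a point): middle of the crank's black grip sleeve: an upright cylinder 26 mm in diameter, 70 mm long (245 to 315 mm above the bench), 55 mm from crank_axis. It spins freely on its pin, so a hand holding it can keep its own direction all the way round. The flat crank arm lies under it, 232 to 242 mm above the bench; nothing is above it.
- tray_top_centre (a point): centre (half-way up) of the top tray of the pile, the one to use: grey plastic, 140 mm (own x) by 180 mm (own y), 55 mm tall, 0.17 to 0.35 kg, open on top. Its rim is an upright band 12 mm thick, 20 mm tall all round, vertical faces; a 5 mm shoulder runs round inside 16 mm below the rim's top, and below it the walls slope in to a floor of 92 by 132 mm.
- tray_mid_centre (a point): centre of the second tray of the pile, same shape; stays where it is. The three trays are nested with little play, each rim resting on the one below, 20 mm apart: only the upper 20 mm of the pile's outside belongs to the top tray.
- tray_low_centre (a point): centre of the lowest tray of the pile, same shape; stays where it is. It stands on a black mat 4 mm thick, 200 by 240 mm, left or right of the stand.
- jar_a_centre (a point): centre of a closed pigment jar with a black cap, yellow, 68 mm in diameter, 105 mm tall; bystander on the cork mat
- jar_b_centre (a point): centre of a closed pigment jar with a black cap, orange, 60 mm in diameter, 85 mm tall; bystander on the cork mat
- pot_lid: steel lid of the pot, 108 mm in diameter, 32 mm tall with its knob, lying on the cork mat (4 mm); origin at the middle of its underside; bystander
- ball0_center (a point): centre of a white ceramic grinding ball, 24 mm in diameter, 26 g; one of six, all in the pot at the start
- ball1_center (a point): centre of a white ceramic grinding ball, 24 mm in diameter, 26 g; one of six, all in the pot at the start
- ball2_center (a point): centre of a white ceramic grinding ball, 24 mm in diameter, 26 g; one of six, all in the pot at the start
- ball3_center (a point): centre of a white ceramic grinding ball, 24 mm in diameter, 26 g; one of six, all in the pot at the start
- ball4_center (a point): centre of a white ceramic grinding ball, 24 mm in diameter, 26 g; one of six, all in the pot at the start
- ball5_center (a point): centre of a white ceramic grinding ball, 24 mm in diameter, 26 g; one of six, all in the pot at the start
Not all that is in view belongs to the job. What is shaped like the part that bears tray_top_centre but green is not meant.

How it is judged:
By the outcome, as a careful person would: the job done as asked, in the order asked, and still so for the second after the job is handed in, with the robot touching nothing.
It also fails if it takes over 72 s, if anything falls off the work surface, if the arm or the gripper's body presses on something with over 40 N, if the wrist force passes 120 N, or if a joint passes its speed limit or range.

### The arm

A 6-joint arm with a two-finger parallel gripper is mounted at the origin on the work surface. World frame = base frame: x ahead of the robot, y to its left, z up, the work surface at z = 0. Lengths are in m, angles in rad, forces in N, time in s.
With the tool pointing down it reaches from about 0.35 to 0.775 m from the base axis. Payload 5.5 kg.
Tool frame: the origin (TCP) lies at the very end of the fingers, on their centre line; the grasp point (between the pads) lies env.grasp_offset behind it (env.grasp_offset is the distance from the TCP to the grasp point, in m); x points along the fingers, y is the direction in which the jaws open and shut, and the axes are right-handed (so a half turn about x gives the same grasp; the last joint's range is limited). The gripper opens to 85 mm and grips with 20 to 120 N. Pads are 22 mm wide; open, the fingers measure 114 mm over their backs; the gripper's body (76 mm by 85 mm) begins 54 mm behind the grasp point. The pads swing forward as they close: fully open they stand 13 mm farther back than shut.
Start: joints at [0.981, 0.313, 0.046, 1.304, 0, 1.431], TCP at [0.25, 0.518, 0.231] pointing down, gripper open.
Joint ranges: [-2.76, 2.76], [-0.86, 1.69], [-1.03, 1.26], [-2.2, 2.34], [-1.47, 1.5], [-3.14, 3.14]. Speed limits (rad/s): [2.57, 2.57, 3.14, 3.14, 3.14, 3.14].

### API

Orientations are given as a unit quaternion [w, x, y, z].
In Python, from workcell import get_state, viewer, job, env gives the robot as it stands.
- The arm moves only by the tool send_rows, never from a script. Its argument "plan" is a list of rows, each a list of 6 numbers: the shift along the tool's x, y, z in mm, then the turn, a rotation vector about the tool's x, y, z in degrees. A call has exactly 10 rows; each row is the pose to reach, as a shift and turn from the pose commanded when the call began, along the tool's axes at that moment; what a row does not reach only later rows make up. A row lasts 1/8 s, in which the tool goes at most 62.5 mm and 10.7 degrees, less where a joint would pass 70% of its speed; a pose out of reach is approached as far as the arm can. A call with a gripper value outside its range is refused whole. "claw" is the finger opening in mm, from 0 to 85.4, set as the call begins (left out, the last holds). The fingers move at their own pace and stop on an object; "newtons" is the grip in N (left out, the last holds). Time passes only in rows, so rows that repeat a pose let the fingers close, or fill a call up. It gives the time, the measured TCP pose, the force and the opening at its end, in the units of the state.
- get_state(): the state, without advancing time (a new reading comes with each control period).
- viewer.read_camera(name): name is "scene" or "top" or "wrist"; returns a dict with "frame" (480x640x3 uint8, blue, green, red), "mtx" (3x3 intrinsics, pixels), "rvec" (rotation vector, rad) and "tvec" (3), from world to camera coordinates, as OpenCV has them. Camera axes: x right, y down, z forward; pixel columns grow to the right and rows downward; lengths in m; the calibration is good to about 2 mm. The wrist camera is an equidistant fisheye: a pixel r from the principal point sees the ray r / f radians off the axis. A picture is of the moment at which its call begins. There is no depth.
- job.hand_in(): hands the job in, once; it reports no verdict.
The state is a dict: "clock": time; "joint_pos": joint angles; "qvel": joint speeds; "tau": joint torques, N m; "tcp_pos": TCP position; "orientation": TCP orientation; "wrist_force": force on the tool from outside, world axes, zero at the start; "ft_torque": the same for the moment, N m; "finger_gap": finger opening in m.
Only numpy, scipy, OpenCV 4.12 (cv2) and the standard library are available. Lean on these libraries where they do the work, as an engineer would, in place of code of your own. Each camera call takes 0.05 s, during which the arm holds its last target.

## Working session

There is one attempt and no reset: what is moved stays moved. The work goes in short steps, Python scripts to look and compute and a tool call to move; the robot and the scene stay as the last step left them, time stands still between calls to the robot, and variables do not carry over. Pictures are saved under pics/ and viewed, and the job is handed in when it is done.

Besides the shell and the picture viewer there is one more tool, called after "Emit:" by a JSON object that holds its "method" and its "body". send_rows: Moves the arm, as the interface text tells. Its arguments: {"type":"object","properties":{"plan":{"type":"array"},"claw":{"type":"number"},"newtons":{"type":"number"}},"required":["plan"]}

```bash
ls; mkdir -p pics
python3 - <<'E'
from workcell import get_state, viewer, job, env
import cv2
print(get_state()); print(env.grasp_offset)
for n in ["scene","top","wrist"]:
    c=viewer.read_camera(n); cv2.imwrite(f"pics/{n}0.png",c["frame"]); print(n,c["mtx"],c["rvec"],c["tvec"])
E
```

```text
pics
{'clock': 0.0, 'joint_pos': array([9.81411873e-01, 3.13998833e-01, 4.49910287e-02, 1.30361090e+00,
       2.42703894e-05, 1.43120918e+00]), 'qvel': array([ 0.00066531, -0.00023793, -0.00030392, -0.00108288,  0.00072797,
       -0.00015895]), 'tau': array([-2.14796528e-03, -4.80632007e+01,  2.98531902e+01,  1.93225272e-02,
       -3.75582085e-04,  7.64076759e-06]), 'tcp_pos': array([0.24971   , 0.51738284, 0.2304147 ]), 'orientation': array([ 0.68906153,  0.15709119,  0.68953691, -0.15828903]), 'wrist_force': array([-0.0665653 ,  0.63159435,  0.19626661]), 'ft_torque': array([ 0.05036792, -0.01095728, -0.03739272]), 'finger_gap': 0.08545662210925668}
0.0187
scene [[438.89287125   0.         322.79909757]
 [  0.         438.89287125 240.22684172]
 [  0.           0.           1.        ]] [ 1.78935453  1.93237975 -0.62890041] [ 0.0212093  -0.22810181  1.2966176 ]
top [[583.52435553   0.         321.80384863]
 [  0.         583.52435553 245.33855525]
 [  0.           0.           1.        ]] [ 2.16068968 -2.14226209  0.16716642] [-0.01213132  0.44699772  1.38941651]
wrist [[371.64829954   0.         315.00641942]
 [  0.         371.64829954 232.57664226]
 [  0.           0.           1.        ]] [-2.43744457 -1.52857932 -0.22886931] [-0.57685184 -0.03775643  0.38087481]
```

View pics/scene0.png

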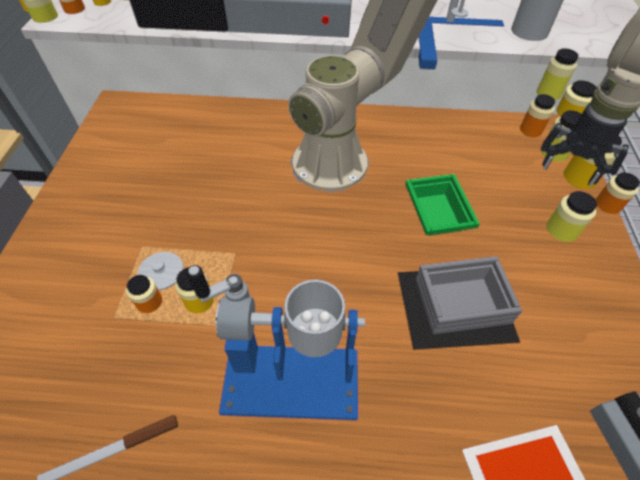

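View pics/top0.png

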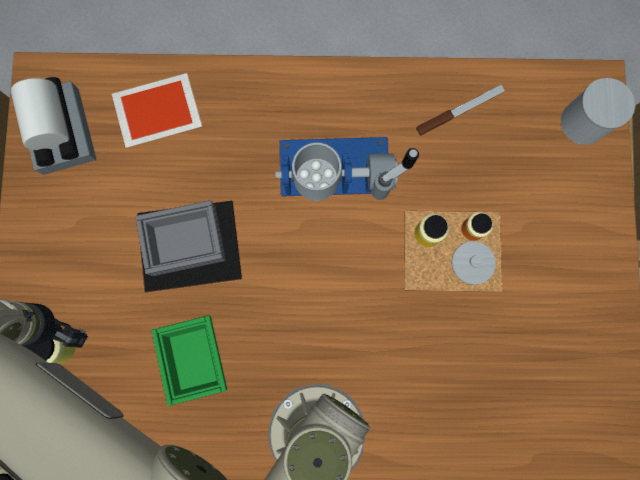

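View pics/wrist0.png

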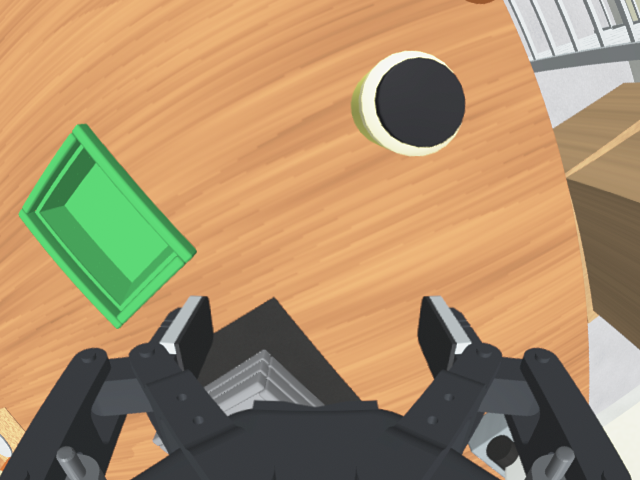

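```bash
cat > h.py <<'E'
import numpy as np, cv2
from scipy.spatial.transform import Rotation as R
from workcell import get_state, viewer, job, env
def cam(n): return viewer.read_camera(n)
def ray(c,uv):
    Rm=cv2.Rodrigues(np.array(c["rvec"]))[0]; t=np.array(c["tvec"]).ravel(); K=np.array(c["mtx"])
    d=np.array([(uv[0]-K[0,2])/K[0,0],(uv[1]-K[1,2])/K[1,1],1.])
    return -Rm.T@t, Rm.T@d
def wray(c,uv):
    Rm=cv2.Rodrigues(np.array(c["rvec"]))[0]; t=np.array(c["tvec"]).ravel(); K=np.array(c["mtx"])
    x=(uv[0]-K[0,2])/K[0,0];y=(uv[1]-K[1,2])/K[1,1]; r=np.hypot(x,y)
    d=np.array([x/r*np.sin(r),y/r*np.sin(r),np.cos(r)])
    return -Rm.T@t, Rm.T@d
def on(c,uv,z,f=ray):
    o,d=f(c,uv); return o+d*(z-o[2])/d[2]
def tri(o1,d1,o2,d2):
    A=np.stack([d1,-d2],1); s=np.linalg.lstsq(A,o2-o1,rcond=None)[0]
    p=o1+d1*s[0];q=o2+d2*s[1]; return (p+q)/2,np.linalg.norm(p-q)
def proj(c,P):
    return cv2.projectPoints(np.array(P,float).reshape(-1,3),c["rvec"],c["tvec"],c["mtx"],None)[0].reshape(-1,2)
E
python3 - <<'E'
import cv2
a=cv2.imread("pics/top0.png"); s=cv2.imread("pics/scene0.png")
cv2.imwrite("pics/ct.png",cv2.resize(a[190:300,125:250],None,fx=5,fy=5,interpolation=cv2.INTER_CUBIC))
cv2.imwrite("pics/cs.png",cv2.resize(s[245:355,390:530],None,fx=5,fy=5,interpolation=cv2.INTER_CUBIC))
cv2.imwrite("pics/cp.png",cv2.resize(a[125:215,270:430],None,fx=5,fy=5,interpolation=cv2.INTER_CUBIC))
cv2.imwrite("pics/cps.png",cv2.resize(s[260:420,180:380],None,fx=3.5,fy=3.5,interpolation=cv2.INTER_CUBIC))
E
```

```text
(no output)
```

View pics/ct.png

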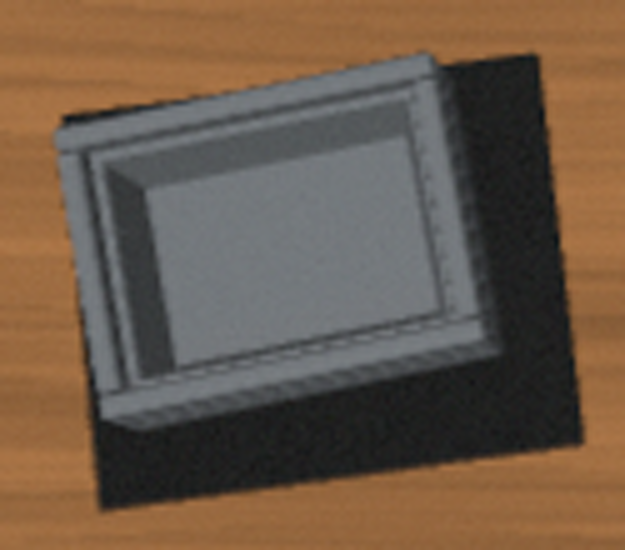

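View pics/cs.png

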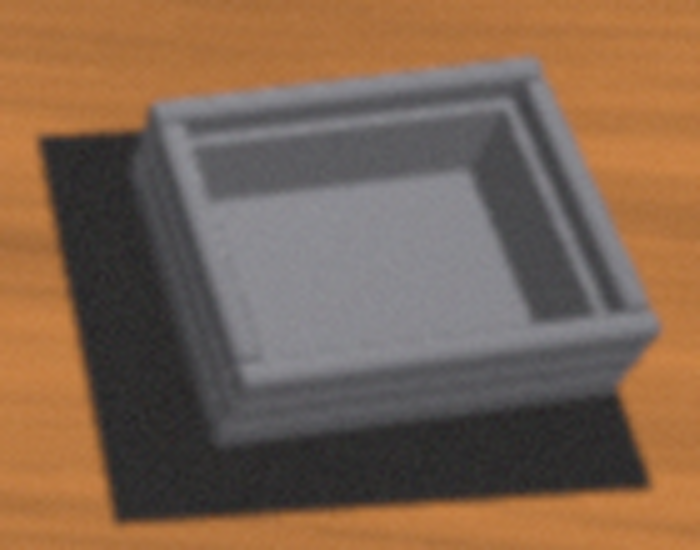

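View pics/cp.png

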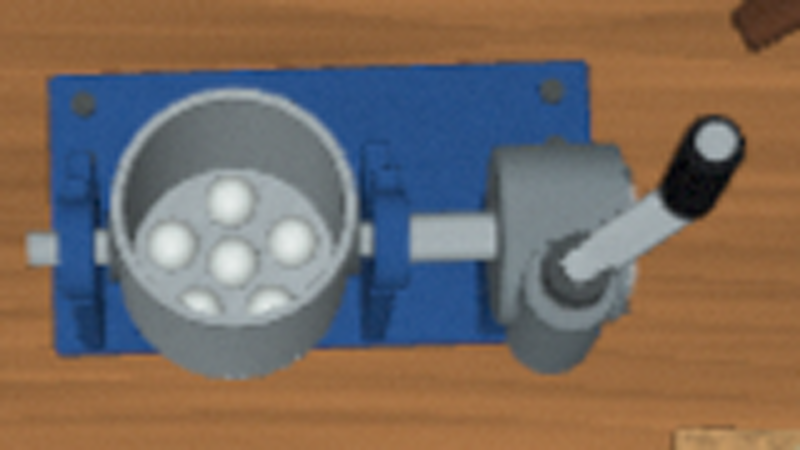

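View pics/cps.png

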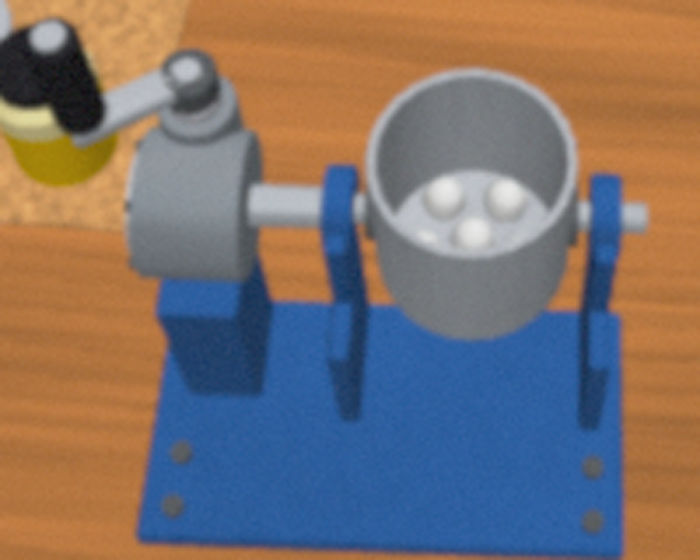

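```bash
cat > m1.py <<'E'
from h import *
T=cam("top"); S=cam("scene")
def cu(p,o,k): return ((p[0]+.5)/k-.5+o[0],(p[1]+.5)/k-.5+o[1])
def rect(P,name):
    P=np.array(P); print(name,P.round(4).tolist()); print(' sides',[round(float(np.linalg.norm(P[i]-P[(i+1)%4])),4) for i in range(4)],'ctr',P.mean(0).round(4), 'ang long', [np.degrees(np.arctan2(*(P[(i+1)%4]-P[i])[[1,0]])).round(2) for i in range(4)])
rect([on(T,cu(p,(125,190),5),.099) for p in [(57,128),(430,53),(484,322),(103,402)]],'tray top')
rect([on(S,cu(p,(390,245),5),.099) for p in [(150,103),(540,62),(660,322),(240,378)]],'tray scene')
rect([on(T,cu(p,(125,190),5),.004) for p in [(57,118),(538,55),(582,443),(100,510)]],'mat')
rect([on(T,cu(p,(270,125),5),.014) for p in [(49,77),(587,62),(592,340),(57,355)]],'plate')
rect([on(S,cu(p,(180,260),3.5),.014) for p in [(620,315),(622,548),(138,538),(165,300)]],'plateS')
f=T["frame"]
for c,p,n in [(T,cu((235,207),(270,125),5),'mouthT'),(S,cu((472,162),(180,260),3.5),'mouthS')]: print(n,on(c,p,.225))
a=cu((717,140),(270,125),5); b=cu((48,36),(180,260),3.5)
print('sleeve top T',on(T,a,.315),'S',on(S,b,.315),tri(*ray(T,a),*ray(S,b)))
E
python3 m1.py
```

```text
tray top [[0.5043, 0.4259, 0.099], [0.5418, 0.2537, 0.099], [0.415, 0.2243, 0.099], [0.3763, 0.398, 0.099]]
 sides [0.1762, 0.1302, 0.1779, 0.131] ctr [0.4593 0.3255 0.099 ] ang long [np.float64(-77.71), np.float64(-166.96), np.float64(102.56), np.float64(12.3)]
tray scene [[0.4086, 0.2222, 0.099], [0.3727, 0.3975, 0.099], [0.5004, 0.4259, 0.099], [0.5394, 0.251, 0.099]]
 sides [0.179, 0.1308, 0.1792, 0.134] ctr [0.4553 0.3242 0.099 ] ang long [np.float64(101.55), np.float64(12.56), np.float64(-77.42), np.float64(-167.56)]
mat [[0.5279, 0.4559, 0.004], [0.5625, 0.2171, 0.004], [0.3676, 0.1897, 0.004], [0.3327, 0.4245, 0.004]]
 sides [0.2413, 0.1968, 0.2374, 0.1978] ctr [0.4477 0.3218 0.004 ] ang long [np.float64(-81.75), np.float64(-171.99), np.float64(98.47), np.float64(9.14)]
plate [[0.7183, 0.101, 0.014], [0.7294, -0.1719, 0.014], [0.5848, -0.1733, 0.014], [0.5743, 0.0944, 0.014]]
 sides [0.2732, 0.1446, 0.2678, 0.1442] ctr [ 0.6517 -0.0375  0.014 ] ang long [np.float64(-87.68), np.float64(-179.48), np.float64(92.24), np.float64(2.63)]
plateS [[0.579, 0.0947, 0.014], [0.7156, 0.0997, 0.014], [0.7308, -0.1704, 0.014], [0.5909, -0.184, 0.014]]
 sides [0.1366, 0.2705, 0.1405, 0.2789] ctr [ 0.6541 -0.04    0.014 ] ang long [np.float64(2.1), np.float64(-86.76), np.float64(-174.45), np.float64(92.45)]
mouthT [0.59094802 0.00617231 0.225     ]
mouthS [0.5931539  0.00682578 0.225     ]
sleeve top T [ 0.59482852 -0.18604935  0.315     ] S [ 0.59173834 -0.18635733  0.315     ] (array([ 0.59374707, -0.18529634,  0.31826626]), np.float64(0.0003944364093206327))
```

```bash
cat >> h.py <<'E'
def Rq(q): return R.from_quat([q[1],q[2],q[3],q[0]])
def down(yaw):
    # tool x down, tool y at heading yaw(deg)
    x=np.array([0,0,-1.]);y=np.array([np.cos(np.radians(yaw)),np.sin(np.radians(yaw)),0]);z=np.cross(x,y)
    return R.from_matrix(np.stack([x,y,z],1))
def delta(p,yaw,p0=None,R0=None):
    s=get_state(); p0=s["tcp_pos"] if p0 is None else np.array(p0); R0=Rq(s["orientation"]) if R0 is None else R0
    d=R0.inv().apply(np.array(p)-p0)*1000; r=(R0.inv()*down(yaw)).as_rotvec(degrees=True)
    return d.round(1),r.round(2)
E
python3 - <<'E'
from h import *
s=get_state(); M=Rq(s["orientation"]).as_matrix(); print(M.round(4)); print('yaw of tool y',np.degrees(np.arctan2(M[1,1],M[0,1])))
for y in (12.3,192.3): print(delta((.394,.312,.22),y))
E
python3 - <<'E'
import cv2,numpy as np
a=cv2.imread("pics/top0.png")[195:285,130:230]
g=cv2.resize(a,None,fx=8,fy=6.5,interpolation=cv2.INTER_CUBIC) 
g=cv2.convertScaleAbs(cv2.resize(a[:75,:],None,fx=8,fy=8,interpolation=cv2.INTER_CUBIC),alpha=1.8,beta=-40)
cv2.imwrite("pics/ct2.png",g)
E
```

```text
[[-5.000e-04  4.348e-01  9.005e-01]
 [-7.000e-04  9.005e-01 -4.348e-01]
 [-1.000e+00 -8.000e-04 -1.000e-04]]
yaw of tool y 64.22773718299554
(array([  10.9, -122.5,  219.2]), array([5.193e+01, 2.000e-02, 5.000e-02]))
(array([  10.9, -122.5,  219.2]), array([-1.2807e+02, -6.0000e-02,  2.0000e-02]))
```

View pics/ct2.png

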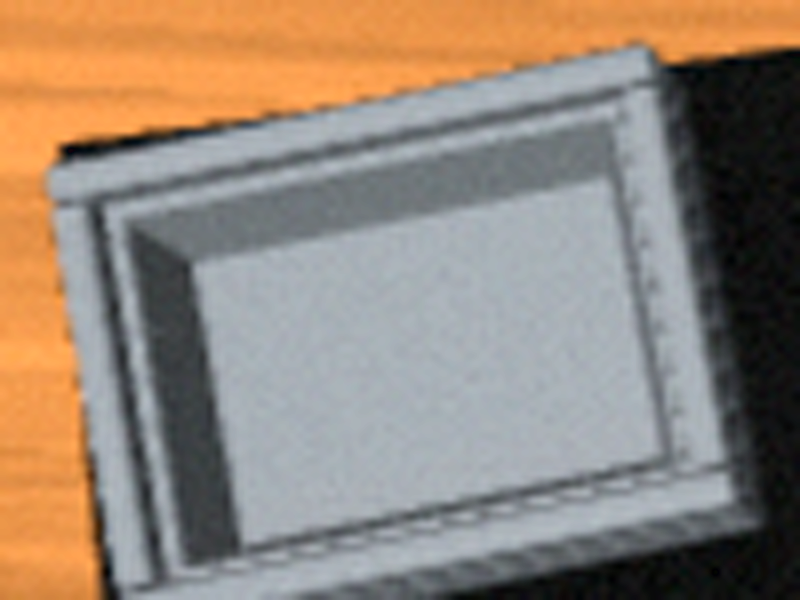

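Emit:
{"method": "send_rows", "body": {"plan": [[0,-20,36,9,0,0],[0,-40,72,18,0,0],[0,-61,109,27,0,0],[0,-82,146,36,0,0],[0,-102,182,45,0,0],[0,-122.5,219,52,0,0],[0,-122.5,219,52,0,0],[0,-122.5,219,52,0,0],[0,-122.5,219,52,0,0],[0,-122.5,219,52,0,0]], "claw": 40, "newtons": 100}}

```text
clock: 1.5
tcp_pos: [0.3934, 0.3131, 0.2313]
orientation: [0.551, 0.443, 0.551, -0.443]
wrist_force: [-0.1, 0.3, -0.2]
finger_gap: 0.0398
```

Run:
```python
from h import *
s=get_state(); print(s["clock"],s["tcp_pos"],s["wrist_force"],s["finger_gap"],s["joint_pos"])
W=cam("wrist"); cv2.imwrite("pics/w1.png",W["frame"]); Rm=cv2.Rodrigues(np.array(W["rvec"]))[0]; print(-Rm.T@np.array(W["tvec"]).ravel(), Rm.T)
T=cam("top"); cv2.imwrite("pics/t1.png",T["frame"])
```

```text
1.5 [0.39339957 0.31305344 0.23127446] [-0.13077855  0.32228045 -0.16478732] 0.0398226269360191 [ 5.12272787e-01  1.73306116e-01 -1.36661136e-01  1.26084772e+00
  1.30152349e-04  1.86774624e+00]
[0.37827044 0.38981895 0.37459205] [[ 9.77126807e-01  2.03305439e-01  6.23706697e-02]
 [ 2.12656127e-01 -9.33105171e-01 -2.89986397e-01]
 [-7.57417576e-04  2.96616988e-01 -9.54996225e-01]]
```

View pics/w1.png

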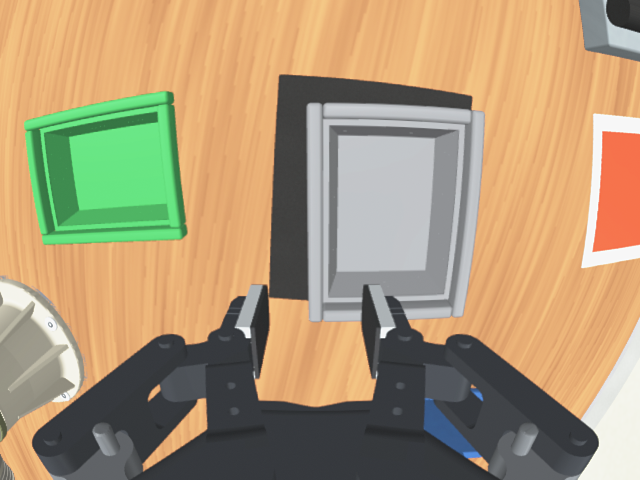

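Run:
```python
import cv2
a=cv2.imread("pics/w1.png"); cv2.imwrite("pics/w1c.png",cv2.resize(a[90:335,290:500],None,fx=2.4,fy=2.4,interpolation=cv2.INTER_CUBIC))
a=cv2.imread("pics/t1.png"); cv2.imwrite("pics/t1c.png",cv2.convertScaleAbs(cv2.resize(a[195:285,130:250],None,fx=6.5,fy=6.5,interpolation=cv2.INTER_CUBIC),alpha=1.6,beta=-30))
```

```text
(no output)
```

View pics/w1c.png

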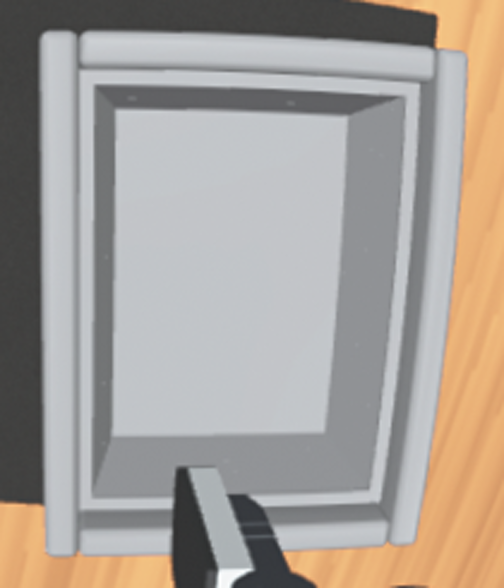

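Run:
```python
from h import *
W=cam("wrist");T=cam("top")
def rect(P,name):
    P=np.array(P)[:,:2]; print(name,P.round(4).tolist(),'sides',[round(float(np.linalg.norm(P[i]-P[(i+1)%4])),4) for i in range(4)],'ctr',P.mean(0).round(4),[np.degrees(np.arctan2(*(P[(i+1)%4]-P[i])[[1,0]])).round(2) for i in range(4)])
rect([on(W,p,.099,wray) for p in [(307.1,103.3),(484.2,111.7),(462.1,317.1),(309.6,321.3)]],'wrist')
rect([on(T,(p[0]/8+130-.4,p[1]/8+195-.4),.099) for p in [(48,168),(652,45),(735,500),(120,600)]],'top')
# far-edge: outer left edge of the -x rim, several points, in wrist
for p in [(307.3,150),(307.3,200),(308,250),(309,300)]: print(on(W,p,.099,wray)[:2])
```

```text
wrist [[0.3699, 0.401], [0.5045, 0.4306], [0.5433, 0.256], [0.4088, 0.2272]] sides [0.1378, 0.1788, 0.1376, 0.1781] ctr [0.4566 0.3287] [np.float64(12.39), np.float64(-77.47), np.float64(-167.91), np.float64(102.61)]
top [[0.5033, 0.4268], [0.5417, 0.2525], [0.4078, 0.2239], [0.3772, 0.3994]] sides [0.1784, 0.137, 0.1781, 0.1291] ctr [0.4575 0.3256] [np.float64(-77.57), np.float64(-167.95), np.float64(99.88), np.float64(12.24)]
[0.37731364 0.36710234]
[0.38521655 0.32998526]
[0.39406548 0.29072538]
[0.40400068 0.24744978]
```

Emit:
{"method": "send_rows", "body": {"plan": [[30,0.5,0,0,0,0],[65,1,0,0,0,0],[100,1,0,0,0,0],[125,1,0,0,0,0],[138,1,0,0,0,0],[146,1,0,0,0,0],[146,1,0,0,0,0],[146,1,0,0,0,0],[146,1,0,0,0,0],[146,1,0,0,0,0]]}}

```text
clock: 2.95
tcp_pos: [0.3953, 0.3127, 0.0858]
orientation: [0.551, 0.444, 0.55, -0.444]
wrist_force: [0.0, -1.6, -0.4]
finger_gap: 0.0399
```

Run:
```python
from h import *
s=get_state(); print(s["clock"],s["tcp_pos"],s["wrist_force"],s["finger_gap"])
W=cam("wrist"); cv2.imwrite("pics/w2.png",W["frame"])
```

```text
2.95 [0.39526989 0.31269959 0.08580173] [ 0.02981059 -1.6126938  -0.39864849] 0.0398942601476182
```

View pics/w2.png

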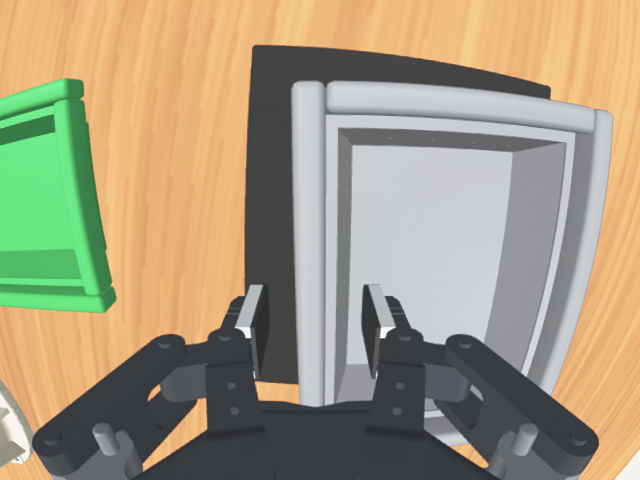

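Emit:
{"method": "send_rows", "body": {"plan": [[0,0,0,0,0,0],[0,0,0,0,0,0],[0,0,0,0,0,0],[0,0,0,0,0,0],[0,0,0,0,0,0],[-5,0,0,0,0,0],[-12,0,0,0,0,0],[-20,0,0,0,0,0],[-30,0,0,0,0,0],[-40,0,0,0,0,0]], "claw": 4, "newtons": 110}}

```text
clock: 4.25
tcp_pos: [0.3951, 0.3126, 0.1261]
orientation: [0.55, 0.444, 0.55, -0.444]
wrist_force: [-0.3, 0.2, -3.6]
finger_gap: 0.0086
```

Run:
```python
from h import *
s=get_state(); print(s["clock"],s["tcp_pos"],s["wrist_force"],s["ft_torque"],s["finger_gap"])
W=cam("wrist"); cv2.imwrite("pics/w3.png",W["frame"])
S=cam("scene"); cv2.imwrite("pics/s3.png",S["frame"][160:400,340:640])
a=np.hstack([W["frame"][:, :],cv2.resize(S["frame"][160:400,340:640],(600,480))]); cv2.imwrite("pics/m3.png",cv2.resize(a,None,fx=.64,fy=.64))
```

```text
4.25 [0.39509573 0.31255629 0.12611432] [-0.31170601  0.21681262 -3.60791453] [-8.81025014e-02  1.52816513e-01  1.08517308e-04] 0.0086131044740839
```

View pics/m3.png

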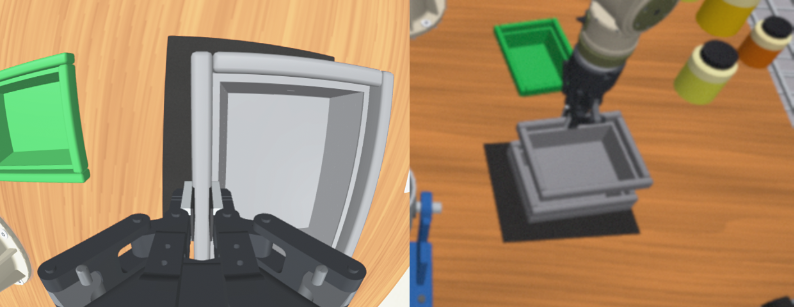

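Run:
```python
from h import *
M=Rq(get_state()["orientation"]).as_matrix();print('yaw',np.degrees(np.arctan2(M[1,1],M[0,1])))
print(delta((.380,-.002,.171),2.3)); print(delta((.380,-.002,.0475),2.3));print(delta((.4275,0,.0475),2.3));
```

```text
yaw 12.232599155868671
(array([-44.6, -82.2, 304.5]), array([ 9.93, -0.06, -0.15]))
(array([ 78.9, -82.5, 304.6]), array([ 9.93, -0.06, -0.15]))
(array([ 79. , -35.6, 312.7]), array([ 9.93, -0.06, -0.15]))
```

Emit:
{"method": "send_rows", "body": {"plan": [[-20,0,0,0,0,0],[-40,0,0,0,0,0],[-45,-10,37,1.2,0,0],[-45,-22,80,2.6,0,0],[-45,-34,125,4,0,0],[-45,-46,170,5.5,0,0],[-45,-58,215,7,0,0],[-45,-70,258,8.4,0,0],[-45,-79,290,9.5,0,0],[-45,-82,304,10,0,0]]}}

```text
clock: 5.6
tcp_pos: [0.3789, -0.0036, 0.1704]
orientation: [0.509, 0.491, 0.509, -0.491]
wrist_force: [0.4, 0.8, -3.5]
finger_gap: 0.0087
```

Run:
```python
from h import *
S=cam("scene"); T=cam("top"); W=cam("wrist")
s=get_state(); M=Rq(s["orientation"]).as_matrix();print('yaw',np.degrees(np.arctan2(M[1,1],M[0,1])),s["tcp_pos"],s["wrist_force"],s["finger_gap"])
print(delta((.380,-.002,.0475),2.3));print(delta((.4275,0,.0475),2.3));
cv2.imwrite("pics/m4.png",cv2.resize(np.hstack([S["frame"][150:450,100:600],T["frame"][100:400,100:500]]),None,fx=.88,fy=.88)); cv2.imwrite("pics/w4.png",W["frame"])
```

```text
yaw 2.1218669561774743 [ 0.37914619 -0.00244859  0.17031659] [ 0.20782898  0.27907178 -3.73818288] 0.00929602113331048
(array([122.8,   0.8,  -0.4]), array([-0.18, -0.01, -0.01]))
(array([122.8,  48.4,  -0.6]), array([-0.18, -0.01, -0.01]))
```

View pics/m4.png

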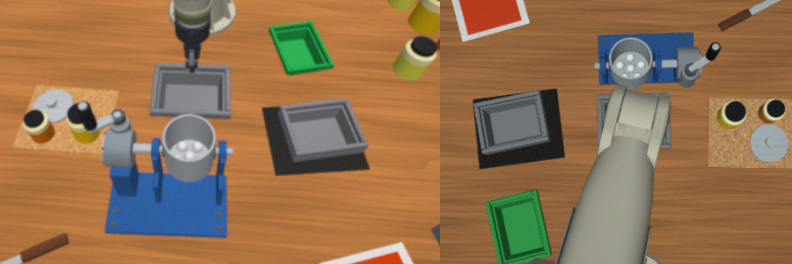

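View pics/w4.png

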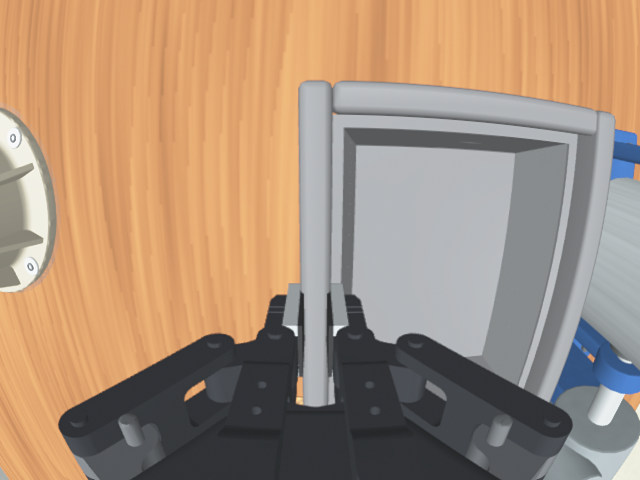

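Emit:
{"method": "send_rows", "body": {"plan": [[40,0,0,0,0,0],[80,0,0,0,0,0],[105,0,0,0,0,0],[114,0,0,0,0,0],[114,6,0,0,0,0],[114,16,0,0,0,0],[114,28,0,0,0,0],[114,40,0,0,0,0],[114,47,0,0,0,0],[114,48.5,0,0,0,0]]}}

```text
clock: 7.0
tcp_pos: [0.4283, -0.0001, 0.0563]
orientation: [0.51, 0.49, 0.51, -0.49]
wrist_force: [-0.4, -0.8, -3.1]
finger_gap: 0.0088
```

Run:
```python
from h import *
S=cam("scene"); W=cam("wrist")
s=get_state(); M=Rq(s["orientation"]).as_matrix();print('yaw',np.degrees(np.arctan2(M[1,1],M[0,1])),s["clock"],s["tcp_pos"],s["wrist_force"],s["finger_gap"])
cv2.imwrite("pics/m5.png",np.hstack([cv2.resize(S["frame"][200:440,180:400],(440,480)),cv2.resize(W["frame"][:,280:],(360,480))]));
```

```text
yaw 2.2279458518800226 7.1 [ 4.27474568e-01 -1.58082584e-05  5.61268110e-02] [ 0.46569073  0.60832894 -3.5254809 ] 0.008718303697246124
```

View pics/m5.png

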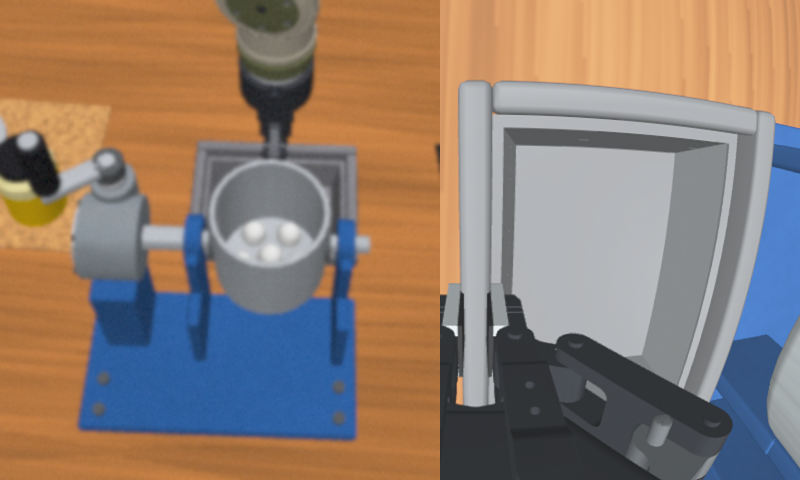

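Emit:
{"method": "send_rows", "body": {"plan": [[5,0,0,0,0,0],[9,0,0,0,0,0],[11,0,0,0,0,0],[12,0,0,0,0,0],[13,0,0,0,0,0],[13.5,0,0,0,0,0],[14,0,0,0,0,0],[14.5,0,0,0,0,0],[14.5,0,0,0,0,0],[14.5,0,0,0,0,0]]}}

```text
clock: 8.35
tcp_pos: [0.4277, -0.0001, 0.0418]
orientation: [0.51, 0.49, 0.51, -0.49]
wrist_force: [-1.9, 0.5, -1.3]
finger_gap: 0.0088
```

Emit:
{"method": "send_rows", "body": {"plan": [[0.5,0,0,0,0,0],[0.5,0,0,0,0,0],[0.5,0,0,0,0,0],[0.5,0,0,0,0,0],[-5,0,0,0,0,0],[-20,0,0,0,0,0],[-50,0,0,0,0,0],[-90,0,0,0,0,0],[-140,0,0,0,0,0],[-190,0,0,0,0,0]], "claw": 40, "newtons": 60}}

```text
clock: 9.6
tcp_pos: [0.4273, -0.0, 0.2337]
orientation: [0.51, 0.49, 0.51, -0.49]
wrist_force: [0.5, 0.0, -0.8]
finger_gap: 0.0399
```

Run:
```python
from h import *
S=cam("scene"); W=cam("wrist"); T=cam("top")
s=get_state(); M=Rq(s["orientation"]).as_matrix();print('yaw',np.degrees(np.arctan2(M[1,1],M[0,1])),s["clock"],s["tcp_pos"],s["wrist_force"],s["finger_gap"])
cv2.imwrite("pics/w6.png",W["frame"]); cv2.imwrite("pics/s6.png",S["frame"]);
```

```text
yaw 2.231760084961865 9.75 [ 4.29565601e-01 -4.11847031e-04  2.34808950e-01] [ 0.16240513 -1.2197131   0.01217424] 0.04047034124400239
```

View pics/w6.png

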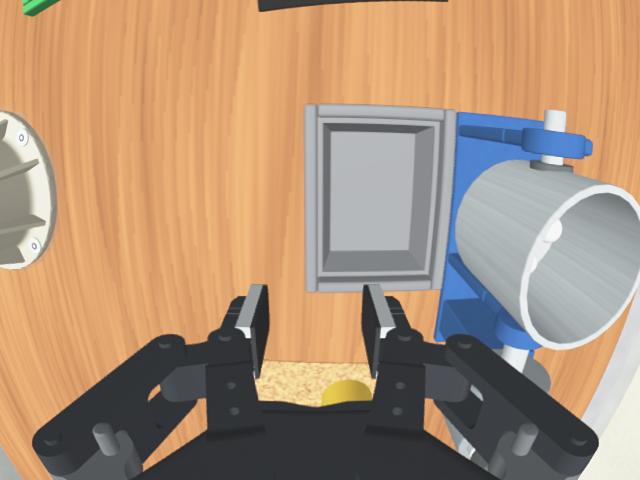

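Run:
```python
from h import *
W=cam("wrist");S=cam("scene");T=cam("top")
P=np.array([on(W,p,.055,wray) for p in [(304,104),(455.5,110.5),(437,291),(304.5,291.5)]])[:,:2]
print(P.round(4).tolist(),[np.linalg.norm(P[i]-P[(i+1)%4]).round(4) for i in range(4)],P.mean(0))
t=cv2.imread("pics/top0.png");s=cv2.imread("pics/scene0.png")
a=cv2.resize(t[140:205,355:430],None,fx=5.3,fy=6,interpolation=cv2.INTER_CUBIC);a=cv2.resize(t[140:205,360:425],(390,390),interpolation=cv2.INTER_CUBIC)
b=cv2.resize(s[255:320,185:250],(390,390),interpolation=cv2.INTER_CUBIC)
cv2.imwrite("pics/crk.png",np.hstack([a,b]))
```

```text
[[0.4187, 0.0919], [0.554, 0.0966], [0.5575, -0.0797], [0.4245, -0.0825]] [np.float64(0.1354), np.float64(0.1763), np.float64(0.133), np.float64(0.1745)] [0.48865141 0.00659258]
```

View pics/crk.png

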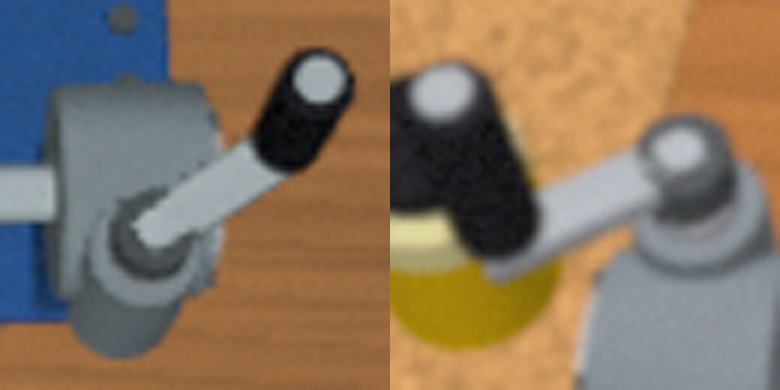

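Run:
```python
from h import *
S=cam("scene");T=cam("top")
print(tri(*ray(T,(384.9,178.75)),*ray(S,(232.9,279.1))),tri(*ray(T,(412.6,152.9)),*ray(S,(193.3,269.9))))
s=get_state(); print(s["tcp_pos"])
for p in [(.593,-.1858,.345),(.593,-.1858,.264)]: print(delta(p,2.2))
```

```text
(array([ 0.56025329, -0.13940407,  0.24164122]), np.float64(0.002235315269088201)) (array([ 0.59340015, -0.18505139,  0.31783874]), np.float64(0.000597312438170981))
[4.26660480e-01 1.19233025e-04 2.30349118e-01]
(array([-115.2,  158.7,  192.2]), array([ 0.03, -0.04,  0.16]))
(array([-34.2, 158.9, 192.2]), array([ 0.03, -0.04,  0.16]))
```

Emit:
{"method": "send_rows", "body": {"plan": [[-50,0,0,0,0,0],[-100,5,5,0,0,0],[-115,30,35,0,0,0],[-115,60,72,0,0,0],[-115,90,108,0,0,0],[-115,115,139,0,0,0],[-115,135,163,0,0,0],[-115,150,181,0,0,0],[-115,159,192,0,0,0],[-115,159,192,0,0,0]], "claw": 58}}

```text
clock: 11.25
tcp_pos: [0.5941, -0.1864, 0.3444]
orientation: [0.508, 0.49, 0.511, -0.491]
wrist_force: [-0.7, 0.6, -0.2]
finger_gap: 0.0582
```

Run:
```python
from h import *
S=cam("scene"); W=cam("wrist")
s=get_state(); M=Rq(s["orientation"]).as_matrix();print('yaw',np.degrees(np.arctan2(M[1,1],M[0,1])),s["clock"],s["tcp_pos"],s["wrist_force"],s["finger_gap"])
cv2.imwrite("pics/w7.png",W["frame"]); cv2.imwrite("pics/s7.png",S["frame"]); 
print(delta((.593,-.1858,.264),2.2))
cv2.imwrite("pics/m7.png",np.hstack([cv2.resize(S["frame"][200:400,160:360],(400,400)),cv2.resize(W["frame"],(400,300))[:, :] if 0 else cv2.copyMakeBorder(cv2.resize(W["frame"],(400,300)),0,100,0,0,cv2.BORDER_CONSTANT)]))
```

```text
yaw 2.2238671088478608 11.35 [ 0.59356307 -0.18541698  0.34565812] [-0.07823114  0.83507238  0.57129727] 0.05776069634279638
(array([81.7, -0.4,  0.5]), array([ 0.02, -0.07,  0.12]))
```

View pics/m7.png

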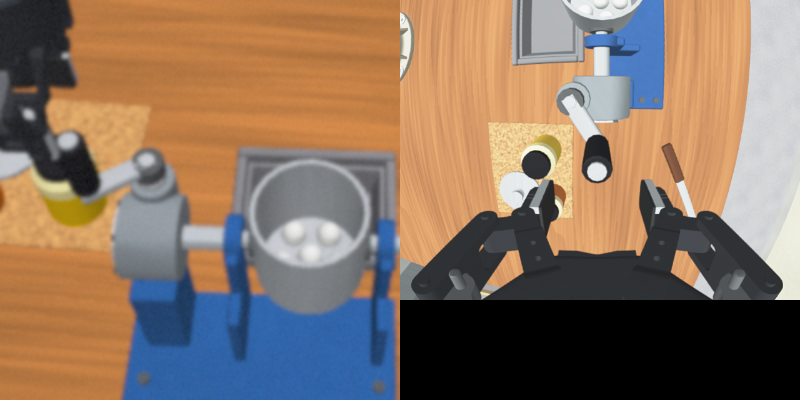

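Run:
```python
from h import *
W=cam("wrist"); g=W["frame"][220:310,260:370]; cv2.imwrite("pics/w7c.png",cv2.resize(g,None,fx=5,fy=5,interpolation=cv2.INTER_CUBIC))
hsv=cv2.cvtColor(g,cv2.COLOR_BGR2GRAY); m=(hsv>150).astype(np.uint8)
n,l,st,ce=cv2.connectedComponentsWithStats(m)
for i in range(1,n):
    if st[i,4]>60: print(st[i],ce[i]+[260,220],on(W,ce[i]+[260,220],.315,wray))
```

```text
[   0    0  110   90 6792] [314.39252061 267.71304476] [ 0.59393387 -0.17957533  0.315     ]
[ 40  40  32  30 734] [315.08038147 274.5653951 ] [ 0.59442581 -0.18335441  0.315     ]
```

View pics/w7c.png

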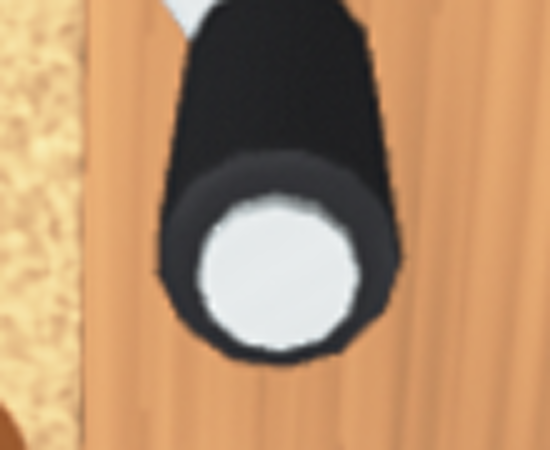

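Emit:
{"method": "send_rows", "body": {"plan": [[20,0,0,0,0,0],[40,0,0,0,0,0],[60,0,0,0,0,0],[75,0,0,0,0,0],[80,0,0,0,0,0],[80,0,0,0,0,0],[80,0,0,0,0,0],[80,0,0,0,0,0],[80,0,0,0,0,0],[80,0,0,0,0,0]]}}

```text
clock: 12.65
tcp_pos: [0.5941, -0.1858, 0.2669]
orientation: [0.51, 0.49, 0.51, -0.49]
wrist_force: [-0.0, 0.6, 0.2]
finger_gap: 0.058
```

Emit:
{"method": "send_rows", "body": {"plan": [[0,0,0,0,0,0],[0,0,0,0,0,0],[0,0,0,0,0,0],[0,0,0,0,0,0],[0,0,0,0,0,0],[0,0,0,0,0,0],[0,0,0,0,0,0],[0,0,0,0,0,0],[0,0,0,0,0,0],[0,0,0,0,0,0]], "claw": 15, "newtons": 30}}

```text
clock: 13.9
tcp_pos: [0.5939, -0.1858, 0.2668]
orientation: [0.51, 0.49, 0.51, -0.49]
wrist_force: [-1.5, 0.2, 2.0]
finger_gap: 0.0255
```

Run:
```python
from h import *
W=cam("wrist")
for i in range(3):
    s=get_state(); M=Rq(s["orientation"]).as_matrix();print('yaw',np.degrees(np.arctan2(M[1,1],M[0,1])),s["clock"],s["tcp_pos"],s["wrist_force"],s["finger_gap"])
print(Rq(s["orientation"]).as_matrix().round(3))
cv2.imwrite("pics/w8.png",W["frame"]);
```

```text
yaw 2.2277416968448347 13.95 [ 0.59393966 -0.18578465  0.26682921] [-2.0493674  -0.69488643  2.30602474] 0.025259415837905468
yaw 2.2277416968448347 13.95 [ 0.59393966 -0.18578465  0.26682921] [-2.0493674  -0.69488643  2.30602474] 0.025259415837905468
yaw 2.2277416968448347 13.95 [ 0.59393966 -0.18578465  0.26682921] [-2.0493674  -0.69488643  2.30602474] 0.025259415837905468
[[-0.     0.999  0.039]
 [ 0.     0.039 -0.999]
 [-1.    -0.    -0.   ]]
```

View pics/w8.png

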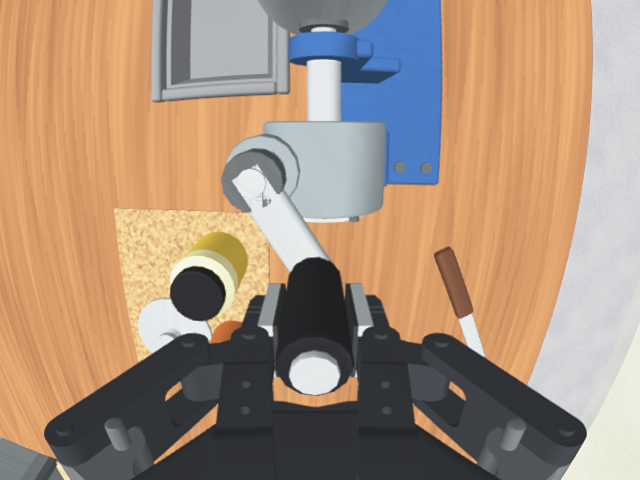

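```bash
cat > circ.py <<'E'
import numpy as np,sys
# usage: circ.py th_start steps...  (deg of crank), prints tool y,z deltas
def pos(th,r=55.0,a0=-54.9,yaw=2.23):
    a=np.radians(a0+np.asarray(th)-yaw); return np.stack([r*np.cos(a),-r*np.sin(a)],-1)
t0=float(sys.argv[1]); 
for arg in sys.argv[2:]:
    step=float(arg); th=t0+step*np.arange(1,11); d=pos(th)-pos(t0)
    print(t0,'->',th[-1],[[round(float(a),1),round(float(b),1)] for a,b in d]); t0=th[-1]
E
python3 circ.py 0 4 7 7 7 7 7 6 6 5.5
```

```text
0.0 -> 40.0 [[3.1, -2.2], [6.1, -4.6], [9.0, -7.2], [11.6, -10.0], [14.0, -13.0], [16.2, -16.1], [18.2, -19.4], [19.9, -22.8], [21.5, -26.4], [22.7, -30.0]]
40.0 -> 110.0 [[1.6, -6.5], [2.4, -13.2], [2.3, -19.9], [1.5, -26.6], [-0.2, -33.1], [-2.7, -39.3], [-5.9, -45.2], [-9.7, -50.7], [-14.3, -55.7], [-19.4, -60.0]]
110.0 -> 180.0 [[-5.6, -3.7], [-11.6, -6.7], [-17.9, -9.0], [-24.5, -10.5], [-31.2, -11.1], [-37.9, -11.0], [-44.5, -10.0], [-51.0, -8.2], [-57.2, -5.6], [-63.0, -2.3]]
180.0 -> 250.0 [[-5.4, 4.0], [-10.3, 8.6], [-14.6, 13.8], [-18.2, 19.4], [-21.1, 25.5], [-23.2, 31.8], [-24.6, 38.4], [-25.1, 45.1], [-24.9, 51.8], [-23.8, 58.4]]
250.0 -> 320.0 [[1.9, 6.4], [4.6, 12.6], [8.0, 18.4], [12.0, 23.7], [16.7, 28.5], [22.0, 32.7], [27.7, 36.3], [33.8, 39.1], [40.2, 41.1], [46.8, 42.3]]
320.0 -> 390.0 [[6.7, 0.4], [13.4, 0.0], [20.0, -1.2], [26.4, -3.2], [32.5, -6.0], [38.3, -9.4], [43.5, -13.6], [48.3, -18.4], [52.4, -23.7], [55.8, -29.5]]
390.0 -> 450.0 [[2.4, -5.3], [4.1, -10.7], [5.4, -16.4], [6.0, -22.1], [6.0, -27.8], [5.4, -33.6], [4.2, -39.2], [2.4, -44.7], [0.1, -49.9], [-2.8, -54.9]]
450.0 -> 510.0 [[-3.4, -4.7], [-7.2, -9.0], [-11.5, -12.8], [-16.1, -16.2], [-21.1, -19.1], [-26.4, -21.5], [-31.8, -23.2], [-37.5, -24.5], [-43.2, -25.1], [-48.9, -25.1]]
510.0 -> 565.0 [[-5.3, 0.5], [-10.4, 1.5], [-15.5, 3.0], [-20.4, 5.0], [-25.1, 7.5], [-29.5, 10.4], [-33.6, 13.7], [-37.4, 17.3], [-40.8, 21.4], [-43.8, 25.7]]
```

Emit:
{"method": "send_rows", "body": {"plan": [[0,3.1,-2.2,0,0,0],[0,6.1,-4.6,0,0,0],[0,9.0,-7.2,0,0,0],[0,11.6,-10.0,0,0,0],[0,14.0,-13.0,0,0,0],[0,16.2,-16.1,0,0,0],[0,18.2,-19.4,0,0,0],[0,19.9,-22.8,0,0,0],[0,21.5,-26.4,0,0,0],[0,22.7,-30.0,0,0,0]]}}

```text
clock: 15.2
tcp_pos: [0.6159, -0.1548, 0.2669]
orientation: [0.51, 0.49, 0.509, -0.49]
wrist_force: [-0.8, -2.3, 2.6]
finger_gap: 0.0253
```

Run:
```python
from h import *
S=cam("scene"); s=get_state(); print(s["clock"],s["tcp_pos"],s["wrist_force"],s["ft_torque"],s["finger_gap"])
T=cam("top")
cv2.imwrite("pics/m9.png",np.hstack([cv2.resize(S["frame"][200:400,160:360],(400,400)),cv2.resize(T["frame"][80:280,250:450],(400,400))]))
```

```text
15.25 [ 0.61604265 -0.15428694  0.26690412] [-0.36307979 -1.97738451  2.16924768] [-0.46835626  0.00637901 -0.00301265] 0.025330714209482533
```

View pics/m9.png

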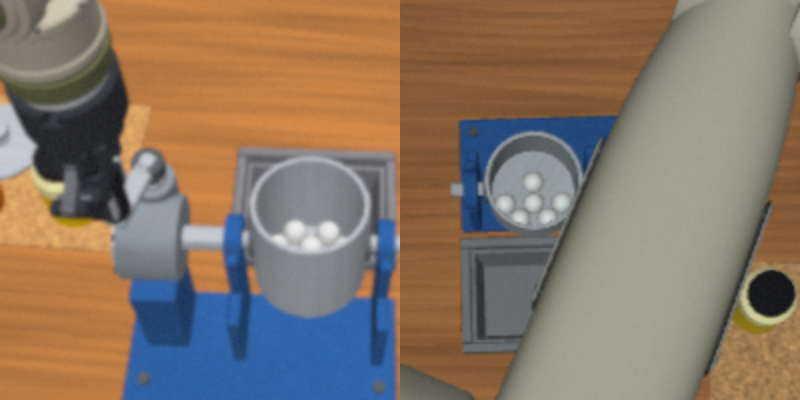

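Emit:
{"method": "send_rows", "body": {"plan": [[0,1.6,-6.5,0,0,0],[0,2.4,-13.2,0,0,0],[0,2.3,-19.9,0,0,0],[0,1.5,-26.6,0,0,0],[0,-0.2,-33.1,0,0,0],[0,-2.7,-39.3,0,0,0],[0,-5.9,-45.2,0,0,0],[0,-9.7,-50.7,0,0,0],[0,-14.3,-55.7,0,0,0],[0,-19.4,-60.0,0,0,0]]}}

```text
clock: 16.55
tcp_pos: [0.5937, -0.0949, 0.267]
orientation: [0.51, 0.491, 0.51, -0.49]
wrist_force: [4.6, 0.9, 2.4]
finger_gap: 0.0254
```

Emit:
{"method": "send_rows", "body": {"plan": [[0,-5.6,-3.7,0,0,0],[0,-11.6,-6.7,0,0,0],[0,-17.9,-9.0,0,0,0],[0,-24.5,-10.5,0,0,0],[0,-31.2,-11.1,0,0,0],[0,-37.9,-11.0,0,0,0],[0,-44.5,-10.0,0,0,0],[0,-51.0,-8.2,0,0,0],[0,-57.2,-5.6,0,0,0],[0,-63.0,-2.3,0,0,0]]}}

```text
clock: 17.8
tcp_pos: [0.5298, -0.096, 0.2669]
orientation: [0.509, 0.49, 0.51, -0.49]
wrist_force: [2.2, 2.7, 4.2]
finger_gap: 0.0254
```

Emit:
{"method": "send_rows", "body": {"plan": [[0,-5.4,4.0,0,0,0],[0,-10.3,8.6,0,0,0],[0,-14.6,13.8,0,0,0],[0,-18.2,19.4,0,0,0],[0,-21.1,25.5,0,0,0],[0,-23.2,31.8,0,0,0],[0,-24.6,38.4,0,0,0],[0,-25.1,45.1,0,0,0],[0,-24.9,51.8,0,0,0],[0,-23.8,58.4,0,0,0]]}}

```text
clock: 19.05
tcp_pos: [0.5094, -0.1553, 0.2667]
orientation: [0.51, 0.49, 0.51, -0.49]
wrist_force: [3.3, 3.6, 3.1]
finger_gap: 0.0256
```

Run:
```python
from h import *
S=cam("scene"); s=get_state(); print(s["clock"],s["tcp_pos"],s["wrist_force"],s["ft_torque"],s["finger_gap"])
W=cam("wrist")
cv2.imwrite("pics/m10.png",np.hstack([cv2.resize(S["frame"][200:400,160:360],(400,400)),cv2.resize(W["frame"],(400,400))]))
```

```text
19.1 [ 0.5096697  -0.15609888  0.26662467] [2.42681564 2.47449255 6.07408159] [ 0.66261692 -0.869665   -0.00088597] 0.025274181305694192
```

View pics/m10.png

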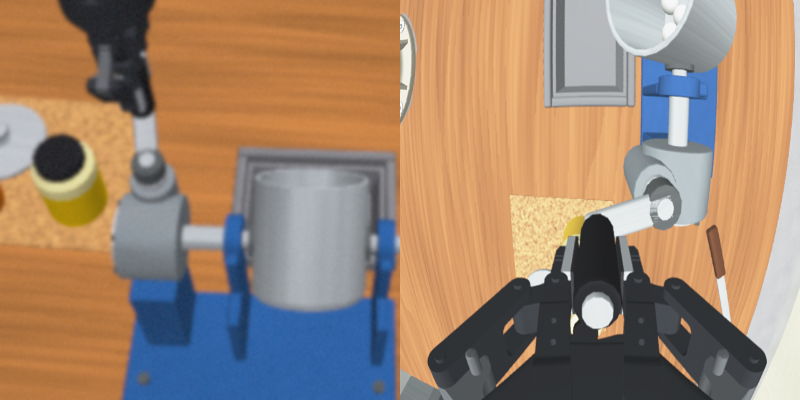

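Emit:
{"method": "send_rows", "body": {"plan": [[0,1.9,6.4,0,0,0],[0,4.6,12.6,0,0,0],[0,8.0,18.4,0,0,0],[0,12.0,23.7,0,0,0],[0,16.7,28.5,0,0,0],[0,22.0,32.7,0,0,0],[0,27.7,36.3,0,0,0],[0,33.8,39.1,0,0,0],[0,40.2,41.1,0,0,0],[0,46.8,42.3,0,0,0]]}}

```text
clock: 20.4
tcp_pos: [0.5565, -0.1956, 0.2663]
orientation: [0.509, 0.49, 0.511, -0.491]
wrist_force: [-2.6, 3.7, 4.9]
finger_gap: 0.0251
```

Emit:
{"method": "send_rows", "body": {"plan": [[0,6.7,0.4,0,0,0],[0,13.4,0.0,0,0,0],[0,20.0,-1.2,0,0,0],[0,26.4,-3.2,0,0,0],[0,32.5,-6.0,0,0,0],[0,38.3,-9.4,0,0,0],[0,43.5,-13.6,0,0,0],[0,48.3,-18.4,0,0,0],[0,52.4,-23.7,0,0,0],[0,55.8,-29.5,0,0,0]]}}

```text
clock: 21.65
tcp_pos: [0.6116, -0.1662, 0.2666]
orientation: [0.51, 0.489, 0.509, -0.492]
wrist_force: [-1.4, -2.9, 4.7]
finger_gap: 0.0253
```

Emit:
{"method": "send_rows", "body": {"plan": [[0,2.4,-5.3,0,0,0],[0,4.1,-10.7,0,0,0],[0,5.4,-16.4,0,0,0],[0,6.0,-22.1,0,0,0],[0,6.0,-27.8,0,0,0],[0,5.4,-33.6,0,0,0],[0,4.2,-39.2,0,0,0],[0,2.4,-44.7,0,0,0],[0,0.1,-49.9,0,0,0],[0,-2.8,-54.9,0,0,0]]}}

```text
clock: 22.9
tcp_pos: [0.6076, -0.1084, 0.2669]
orientation: [0.51, 0.491, 0.51, -0.49]
wrist_force: [5.4, -0.5, 3.8]
finger_gap: 0.0253
```

Run:
```python
from h import *
S=cam("scene"); s=get_state(); print(s["clock"],s["tcp_pos"],s["wrist_force"],s["ft_torque"],s["finger_gap"])
W=cam("wrist")
cv2.imwrite("pics/m11.png",np.hstack([cv2.resize(S["frame"][200:400,160:360],(400,400)),cv2.resize(W["frame"],(400,400))]))
```

```text
22.95 [ 0.60703914 -0.10775179  0.2669443 ] [4.16293725 0.88431741 3.18661465] [ 0.04631167 -1.12097848 -0.02432585] 0.025174210801581554
```

View pics/m11.png

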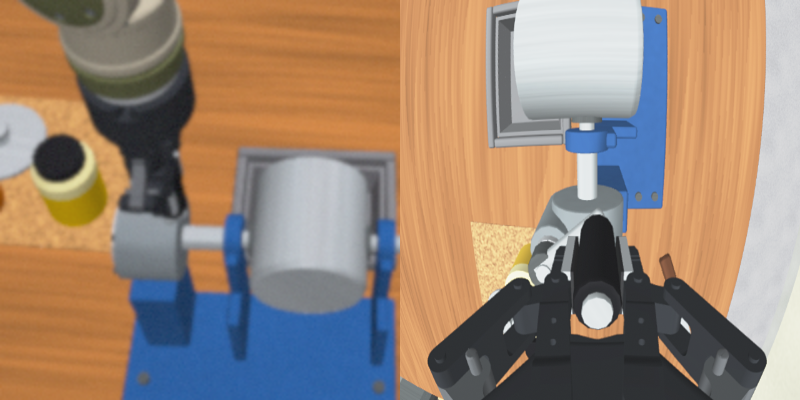

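Pot is at level (crank 450°). No balls in view in the tray's visible part yet. I'll wind on steadily.

Emit:
{"method": "send_rows", "body": {"plan": [[0,-3.4,-4.7,0,0,0],[0,-7.2,-9.0,0,0,0],[0,-11.5,-12.8,0,0,0],[0,-16.1,-16.2,0,0,0],[0,-21.1,-19.1,0,0,0],[0,-26.4,-21.5,0,0,0],[0,-31.8,-23.2,0,0,0],[0,-37.5,-24.5,0,0,0],[0,-43.2,-25.1,0,0,0],[0,-48.9,-25.1,0,0,0]]}}

```text
clock: 24.25
tcp_pos: [0.5567, -0.0855, 0.2669]
orientation: [0.509, 0.49, 0.51, -0.49]
wrist_force: [2.3, 2.7, 4.6]
finger_gap: 0.0254
```

Emit:
{"method": "send_rows", "body": {"plan": [[0,-5.3,0.5,0,0,0],[0,-10.4,1.5,0,0,0],[0,-15.5,3.0,0,0,0],[0,-20.4,5.0,0,0,0],[0,-25.1,7.5,0,0,0],[0,-29.5,10.4,0,0,0],[0,-33.6,13.7,0,0,0],[0,-37.4,17.3,0,0,0],[0,-40.8,21.4,0,0,0],[0,-43.8,25.7,0,0,0]]}}

```text
clock: 25.5
tcp_pos: [0.5144, -0.1136, 0.2668]
orientation: [0.51, 0.49, 0.51, -0.49]
wrist_force: [2.3, 2.5, 4.9]
finger_gap: 0.0252
```

Run:
```python
from h import *
S=cam("scene"); s=get_state(); print(s["clock"],s["tcp_pos"],s["wrist_force"],s["ft_torque"],s["finger_gap"])
W=cam("wrist"); T=cam("top")
cv2.imwrite("pics/m12.png",np.hstack([cv2.resize(S["frame"][200:400,160:360],(400,400)),cv2.resize(W["frame"][:300,60:500],(400,273+127))]))
cv2.imwrite("pics/t12.png",cv2.resize(T["frame"][120:300,230:430],(666,600)))
```

```text
25.55 [ 0.51417395 -0.11404067  0.26681332] [1.56882744 1.39607539 5.03071062] [ 0.17135396 -0.60090389 -0.04943725] 0.025360629336157618
```

View pics/m12.png

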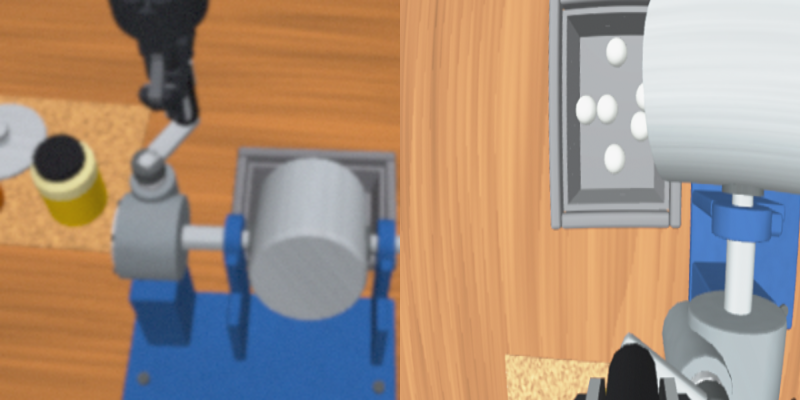

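View pics/t12.png

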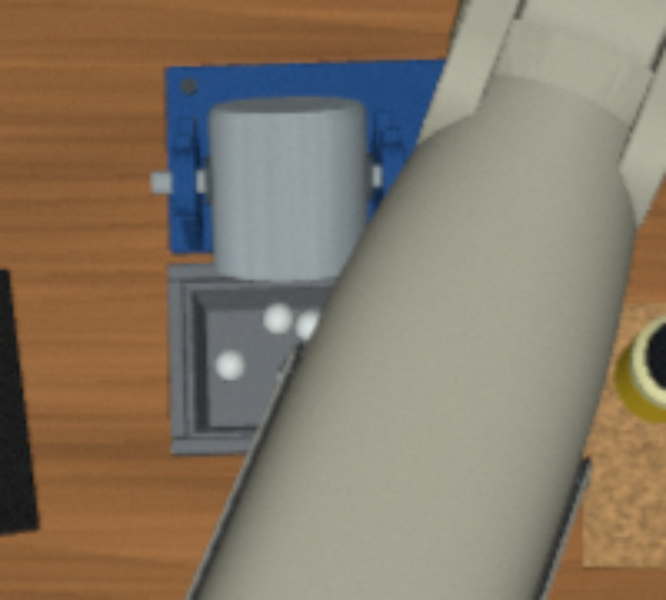

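```bash
python3 circ.py 565 -6.5 -8 -8 -8 -8 -8 -6 -4
```

```text
565.0 -> 500.0 [[3.6, -5.1], [7.8, -9.7], [12.4, -13.9], [17.5, -17.5], [23.0, -20.4], [28.8, -22.8], [34.8, -24.5], [41.0, -25.5], [47.2, -25.7], [53.4, -25.3]]
500.0 -> 420.0 [[7.5, 1.5], [14.8, 4.0], [21.6, 7.5], [27.9, 11.9], [33.5, 17.2], [38.3, 23.1], [42.2, 29.7], [45.2, 36.8], [47.2, 44.2], [48.1, 51.8]]
420.0 -> 340.0 [[-0.2, 7.7], [-1.4, 15.2], [-3.6, 22.6], [-6.9, 29.5], [-11.1, 36.0], [-16.1, 41.7], [-21.9, 46.8], [-28.4, 50.9], [-35.3, 54.1], [-42.7, 56.4]]
340.0 -> 260.0 [[-7.6, 1.2], [-15.3, 1.3], [-22.9, 0.3], [-30.3, -1.7], [-37.3, -4.7], [-43.9, -8.6], [-49.9, -13.5], [-55.1, -19.1], [-59.5, -25.4], [-62.9, -32.2]]
260.0 -> 180.0 [[-2.5, -7.3], [-3.9, -14.8], [-4.3, -22.5], [-3.6, -30.1], [-1.9, -37.6], [0.9, -44.7], [4.6, -51.4], [9.2, -57.6], [14.7, -63.0], [20.8, -67.6]]
180.0 -> 100.0 [[6.7, -3.7], [13.9, -6.4], [21.4, -8.1], [29.0, -8.8], [36.7, -8.4], [44.2, -6.9], [51.5, -4.4], [58.3, -0.9], [64.6, 3.5], [70.2, 8.8]]
100.0 -> 40.0 [[3.7, 4.4], [6.9, 9.2], [9.6, 14.3], [11.7, 19.6], [13.3, 25.2], [14.3, 30.8], [14.7, 36.6], [14.5, 42.3], [13.7, 48.0], [12.3, 53.6]]
40.0 -> 0.0 [[-1.3, 3.6], [-2.8, 7.2], [-4.5, 10.6], [-6.5, 13.9], [-8.7, 17.0], [-11.1, 20.0], [-13.8, 22.8], [-16.6, 25.4], [-19.6, 27.8], [-22.7, 30.0]]
```

Emit:
{"method": "send_rows", "body": {"plan": [[0,3.6,-5.1,0,0,0],[0,7.8,-9.7,0,0,0],[0,12.4,-13.9,0,0,0],[0,17.5,-17.5,0,0,0],[0,23.0,-20.4,0,0,0],[0,28.8,-22.8,0,0,0],[0,34.8,-24.5,0,0,0],[0,41.0,-25.5,0,0,0],[0,47.2,-25.7,0,0,0],[0,53.4,-25.3,0,0,0]]}}

```text
clock: 26.9
tcp_pos: [0.5656, -0.0852, 0.2667]
orientation: [0.509, 0.49, 0.511, -0.491]
wrist_force: [-2.4, 4.3, 7.9]
finger_gap: 0.0252
```

Emit:
{"method": "send_rows", "body": {"plan": [[0,7.5,1.5,0,0,0],[0,14.8,4.0,0,0,0],[0,21.6,7.5,0,0,0],[0,27.9,11.9,0,0,0],[0,33.5,17.2,0,0,0],[0,38.3,23.1,0,0,0],[0,42.2,29.7,0,0,0],[0,45.2,36.8,0,0,0],[0,47.2,44.2,0,0,0],[0,48.1,51.8,0,0,0]]}}

```text
clock: 28.15
tcp_pos: [0.6176, -0.1356, 0.2668]
orientation: [0.51, 0.49, 0.51, -0.49]
wrist_force: [3.8, 2.5, 5.3]
finger_gap: 0.0255
```

Emit:
{"method": "send_rows", "body": {"plan": [[0,-0.2,7.7,0,0,0],[0,-1.4,15.2,0,0,0],[0,-3.6,22.6,0,0,0],[0,-6.9,29.5,0,0,0],[0,-11.1,36.0,0,0,0],[0,-16.1,41.7,0,0,0],[0,-21.9,46.8,0,0,0],[0,-28.4,50.9,0,0,0],[0,-35.3,54.1,0,0,0],[0,-42.7,56.4,0,0,0]]}}

```text
clock: 29.4
tcp_pos: [0.5761, -0.194, 0.2666]
orientation: [0.509, 0.49, 0.51, -0.49]
wrist_force: [2.5, 1.6, 3.9]
finger_gap: 0.025
```

Emit:
{"method": "send_rows", "body": {"plan": [[0,-7.6,1.2,0,0,0],[0,-15.3,1.3,0,0,0],[0,-22.9,0.3,0,0,0],[0,-30.3,-1.7,0,0,0],[0,-37.3,-4.7,0,0,0],[0,-43.9,-8.6,0,0,0],[0,-49.9,-13.5,0,0,0],[0,-55.1,-19.1,0,0,0],[0,-59.5,-25.4,0,0,0],[0,-62.9,-32.2,0,0,0]]}}

```text
clock: 30.65
tcp_pos: [0.5129, -0.1642, 0.2669]
orientation: [0.51, 0.49, 0.509, -0.49]
wrist_force: [6.0, 1.2, 0.1]
finger_gap: 0.0253
```

Run:
```python
from h import *
S=cam("scene"); s=get_state(); print(s["clock"],s["tcp_pos"],s["wrist_force"],s["ft_torque"],s["finger_gap"])
cv2.imwrite("pics/m13.png",cv2.resize(S["frame"][200:400,160:360],(500,500)))
```

```text
30.7 [ 0.51251315 -0.1634389   0.26688301] [ 4.75939631  1.28721799 -0.98419566] [ 0.17989334 -1.3027121  -0.0167447 ] 0.02547661200299471
```

View pics/m13.png

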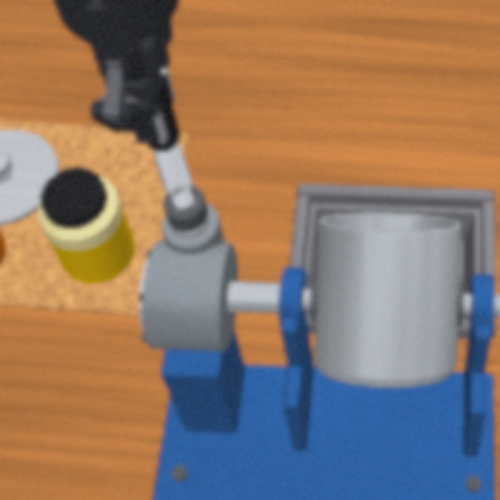

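Emit:
{"method": "send_rows", "body": {"plan": [[0,-2.5,-7.3,0,0,0],[0,-3.9,-14.8,0,0,0],[0,-4.3,-22.5,0,0,0],[0,-3.6,-30.1,0,0,0],[0,-1.9,-37.6,0,0,0],[0,0.9,-44.7,0,0,0],[0,4.6,-51.4,0,0,0],[0,9.2,-57.6,0,0,0],[0,14.7,-63.0,0,0,0],[0,20.8,-67.6,0,0,0]]}}

```text
clock: 31.95
tcp_pos: [0.5305, -0.0952, 0.2667]
orientation: [0.509, 0.49, 0.51, -0.49]
wrist_force: [-0.8, -2.2, 3.9]
finger_gap: 0.0256
```

Emit:
{"method": "send_rows", "body": {"plan": [[0,6.7,-3.7,0,0,0],[0,13.9,-6.4,0,0,0],[0,21.4,-8.1,0,0,0],[0,29.0,-8.8,0,0,0],[0,36.7,-8.4,0,0,0],[0,44.2,-6.9,0,0,0],[0,51.5,-4.4,0,0,0],[0,58.3,-0.9,0,0,0],[0,64.6,3.5,0,0,0],[0,70.2,8.8,0,0,0]]}}

```text
clock: 33.2
tcp_pos: [0.6014, -0.1007, 0.2667]
orientation: [0.509, 0.49, 0.511, -0.49]
wrist_force: [-2.3, 2.4, 4.7]
finger_gap: 0.0253
```

Emit:
{"method": "send_rows", "body": {"plan": [[0,3.7,4.4,0,0,0],[0,6.9,9.2,0,0,0],[0,9.6,14.3,0,0,0],[0,11.7,19.6,0,0,0],[0,13.3,25.2,0,0,0],[0,14.3,30.8,0,0,0],[0,14.7,36.6,0,0,0],[0,14.5,42.3,0,0,0],[0,13.7,48.0,0,0,0],[0,12.3,53.6,0,0,0]]}}

```text
clock: 34.45
tcp_pos: [0.6161, -0.1545, 0.2667]
orientation: [0.51, 0.491, 0.51, -0.49]
wrist_force: [0.4, 2.8, 3.2]
finger_gap: 0.025
```

Emit:
{"method": "send_rows", "body": {"plan": [[0,-1.3,3.6,0,0,0],[0,-2.8,7.2,0,0,0],[0,-4.5,10.6,0,0,0],[0,-6.5,13.9,0,0,0],[0,-8.7,17.0,0,0,0],[0,-11.1,20.0,0,0,0],[0,-13.8,22.8,0,0,0],[0,-16.6,25.4,0,0,0],[0,-19.6,27.8,0,0,0],[0,-22.7,30.0,0,0,0]]}}

```text
clock: 35.7
tcp_pos: [0.5939, -0.186, 0.2667]
orientation: [0.51, 0.49, 0.51, -0.49]
wrist_force: [1.8, 1.3, 2.5]
finger_gap: 0.0252
```

Run:
```python
from h import *
S=cam("scene"); s=get_state(); print(s["clock"],s["tcp_pos"],s["wrist_force"],s["ft_torque"],s["finger_gap"])
o=cv2.imread("pics/scene0.png")
cv2.imwrite("pics/m14.png",np.hstack([cv2.resize(x[230:400,180:380],(400,340)) for x in (o,S["frame"])]))
```

```text
35.75 [ 0.59347437 -0.18622071  0.26673444] [2.11211989 0.2204399  1.58686696] [ 0.31203403 -0.38239572  0.00735703] 0.024778881010536713
```

View pics/m14.png

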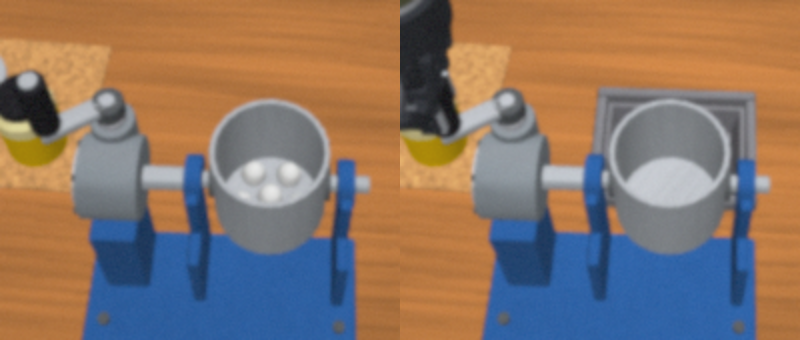

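Emit:
{"method": "send_rows", "body": {"plan": [[0,0,0,0,0,0],[0,0,0,0,0,0],[0,0,0,0,0,0],[0,0,0,0,0,0],[0,0,0,0,0,0],[-15,0,0,0,0,0],[-40,0,0,0,0,0],[-70,0,0,0,0,0],[-100,0,0,0,0,0],[-120,0,0,0,0,0]], "claw": 58}}

```text
clock: 37.0
tcp_pos: [0.5942, -0.1859, 0.3898]
orientation: [0.511, 0.491, 0.509, -0.49]
wrist_force: [-0.2, -0.8, 0.3]
finger_gap: 0.0583
```

Emit:
{"method": "send_rows", "body": {"plan": [[0,-20,10,0,0,0],[0,-45,30,0,0,0],[0,-75,60,0,0,0],[0,-105,95,0,0,0],[0,-135,130,0,0,0],[0,-160,165,0,0,0],[0,-180,190,0,0,0],[0,-190,205,0,0,0],[0,-190,210,0,0,0],[0,-190,210,0,0,0]]}}

```text
clock: 38.25
tcp_pos: [0.4131, -0.4028, 0.3868]
orientation: [0.51, 0.49, 0.51, -0.49]
wrist_force: [0.6, 1.2, -0.4]
finger_gap: 0.0583
```

Run:
```python
from h import *
S=cam("scene"); s=get_state(); print(s["clock"],s["tcp_pos"],s["wrist_force"],s["finger_gap"])
T=cam("top")
cv2.imwrite("pics/s15.png",S["frame"]);cv2.imwrite("pics/t15.png",T["frame"])
t0=cv2.imread("pics/top0.png")
cv2.imwrite("pics/tt15.png",np.hstack([cv2.resize(x[120:300,225:440],(400,335)) for x in (t0,T["frame"])]))
```

```text
38.3 [ 0.41313949 -0.40242742  0.38684285] [-0.00319732 -0.29988471 -1.48816948] 0.05805157199851916
```

View pics/s15.png

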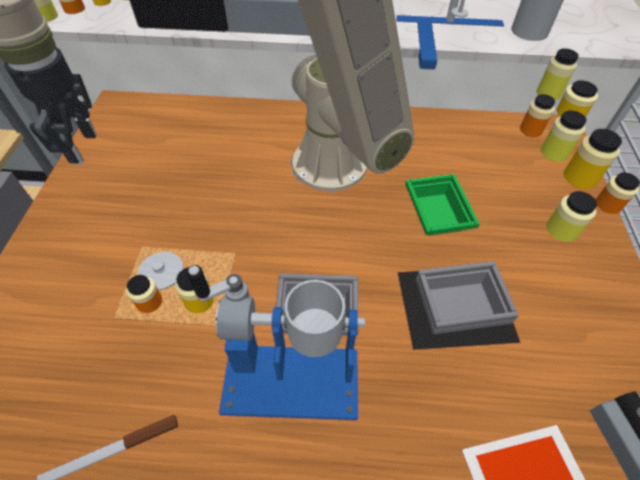

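View pics/tt15.png

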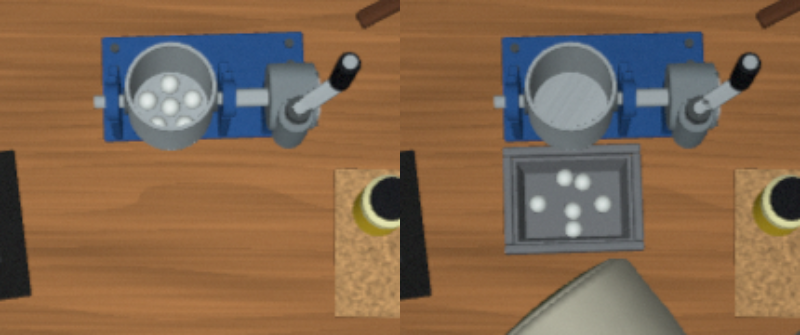

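Six balls are in the tray, at (565,178), (582,183), (538,204), (573,211), (602,204) and (573,229) in the right half. The pot is empty and upright, the crank is back at its first pose, and the pile and jars are unmoved.

Run:
```python
from h import *
print(job.hand_in())
```

```text
the job is handed in; nothing more can be done
None
```

The job is done and handed in at about 38 s of the 72 s allowed. No verdict is reported.

**What I did**
- I lifted the top grey tray off the pile by its robot-side long rim and stood it flat on the bench at the landing point.
- I took the crank by its sleeve and wound it about 565° counter-clockwise. The pot's tilt reached about 1.97 rad.
- I wound the crank back by the same amount, let go, and moved the arm clear.

**Last checks**
- **Balls:** all six are in the tray and the pot is empty, seen from above.
- **Pot and crank:** by eye, both look the same in the final pictures as in the first ones, so the pot is upright.
- **Bystanders:** the two lower trays, the jars and the lid look unmoved.
- **Forces:** the readings at the end of each move stayed under about 10 N.
- **Tray position:** the wrist camera put the tray about 2 to 4 mm from the landing point. It also measured the tray a few millimetres undersized, so I took the difference as measurement error and did not correct it.

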